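Shut the beam shutter by its tab-lock dial

TASK

Before the sample is left, shut the beam shutter of the microscope's light path: pinch in both side tabs of the tab-lock dial on the square white shutter box (the one with the light tube), turn the dial clockwise, seen from above, about 60 degrees to its stop, and let go. Leave the same kind of dial on the round drum as it is.

Things in the scene. Friction and masses are not known exactly. Their poses are not given: they have to be found in the camera images.
- shutter_dial_grip (a point): Grip point of the dial to turn, on its axis, 94 mm above the table, 34 mm above the 110 x 110 x 60 mm fixed square white box with a 44 mm aluminium tube out of one side. Turns with the dial: z up, x along its black bar (50 x 22 mm, top 46 mm above the box; at the start +x is the white line's end, towards the tube), y through the two grey ribbed tabs, one on each flank. Box place and heading vary.
- shutter_dial (a joint): Angle of that dial, rad: 0 at the start (open, locked), grows clockwise seen from above, stop at 1.08 (shut). Feet under the tabs sit in notches of a fixed aluminium collar (8 mm high, 34 mm radius) and bar it until BOTH tabs are in by 5 mm; at the end further notches let them out again. Friction 0.06 N m; it stays where left. Keep fingertips over 10 mm above the box top.
- shutter_dial_tab_a (a joint): Inward travel of the +y tab, m: 0 out, 0.011 fully in; the -y tab is its mirror image. Each is 20 mm wide, 12 to 44 mm above the box top, outer face 30 mm from the axis (60 mm across both, 38 mm pinched), spring 3 N rising to 6.3 N. Pinch across both from above with 15 N or more, centred within 2.5 mm, and keep them pinched while turning.
- drum_dial (a joint): Angle in rad of an identical tab-lock dial on the round white drum (116 mm across, 60 mm high, black band, no tube): 0 at the start, with a few degrees of play. Not to be turned. The plain knob on the low white pad has no tabs and no part in the job.
Not all that is in view belongs to the job. Leave any orange or yellow look-alike of the part that bears shutter_dial_grip alone.

How it is judged:
By the outcome, as a careful person would: the job done as asked, in the order asked, and still so for the second after the job is handed in, with the robot touching nothing.
It also fails if it takes over 40 s, if anything falls off the work surface, if the arm or the gripper's body presses on something with over 40 N, if the wrist force passes 120 N, or if a joint passes its speed limit or range.

ROBOT

A 7-joint arm with a two-finger parallel gripper is mounted at the origin on the work surface. World frame = base frame: x ahead of the robot, y to its left, z up, the work surface at z = 0. Lengths are in m, angles in rad, forces in N, time in s.
With the tool pointing down it reaches from about 0.4 to 0.85 m from the base axis. Payload 4.5 kg.
Tool frame: the origin (TCP) lies where the fingers leave the gripper's body, on its centre line; the fingertips stand 64 mm ahead of it and the grasp point (between the pads) lies 45 mm ahead of it; z points along the fingers, y is the direction in which the jaws open and shut (so a half turn about z gives the same grasp; the last joint's range is limited). The gripper opens to 88 mm and grips with 3 to 60 N. Pads are 18 mm wide; open, the fingers measure 123 mm over their backs; the gripper's body (75 mm by 187 mm) begins 45 mm behind the grasp point.
Start: joints at [-1.191, 0.689, -0.195, 1.565, 0.157, 0.902, -0.215], TCP at [0.212, 0.588, 0.303] pointing down, gripper open.
Joint ranges: [-3.01, 3.01], [-0.46, 2.08], [-1.47, 1.51], [0.13, 2.56], [-1, 4.14], [0.04, 2.09], [-2.66, 2.66]. Speed limits (rad/s): [2.57, 2.57, 3.14, 3.14, 3.14, 3.14, 3.14].

INTERFACE

Orientations are given as a unit quaternion [x, y, z, w].
In Python, from plant import monitor, snapshot, workorder, finder gives the robot as it stands.
- The arm moves only by the tool carry_out, never from a script. Its argument "motion" is one flat list of numbers, 6 for each row, row after row: the shift along the tool's x, y, z in cm, then the turn, a rotation vector about the tool's x, y, z in rad. In form: [x, y, z, rx, ry, rz, x, y, z, rx, ry, rz, ...]. A call has 1 to 8 rows; each row shifts and turns the commanded pose from where the row before left it, along the tool's axes as they then stand; what a row does not reach is not made up. A row lasts 1/8 s, in which the tool goes at most 62.5 mm and 10.7 degrees, less where a joint would pass 70% of its speed; a pose out of reach is approached as far as the arm can. A call with a gripper value outside its range is refused whole. "hand" is the finger opening in cm, from 0 to 8.81, set as the call begins (left out, the last holds). The fingers move at their own pace and stop on an object; "grip_force" is the grip in N (left out, the last holds). Time passes only in rows, so rows that do not move let the fingers close. It gives the time, the measured TCP pose, the force and the opening at its end, in the units of the state.
- monitor.get_state(): the state, without advancing time (a new reading comes with each control period).
- snapshot(name): name is "scene" or "top" or "wrist"; returns a dict with "frame" (420x560x3 uint8, red, green, blue), "range_z" (420x560 float32, m along the optical axis (not along the pixel's ray), 0 where there is no reading), "fx", "fy", "cx", "cy" (pixels), "rvec" (rotation vector, rad) and "tvec" (3), from world to camera coordinates, as OpenCV has them; the wrist camera has in their place "hand_eye" (4x4, takes a point from camera to tool coordinates, whose origin is the TCP and whose axes are the flange's). Camera axes: x right, y down, z forward; pixel columns grow to the right and rows downward; lengths in m; the calibration is good to about 2 mm. A picture is of the moment at which its call begins: read the wrist's pose just before it.
- workorder.finish_job(): hands the job in, once; it reports no verdict.
Trained networks look in a picture, given as the dict that the camera call returned (one of the last four; its "shot" number tells which), for a name from the list of things; names that differ only in an ending like _2 or _b are one class to them, and where a whole thing is asked for, a point or a joint stands for the part that bears it (a point fixed in the world has none). Each returns a list of dicts, best first, with "p" (0 to 1); they miss things now and then, are a little off and sometimes report something else, mostly with a low value. They report only what shows in the picture. A call takes as long as a camera call. They do not tell look-alikes from the thing itself.
- finder.masks_of(picture, thing): "pixels" (420x560 bool, what is visible of it) and "extent" ([left, top, right, bottom] in pixels, round what is visible of it).
The state is a dict: "clock": time; "q": joint angles; "qd": joint speeds; "joint_torque": joint torques, N m; "tool_pos": TCP position; "eef_rot": TCP orientation; "contact_force": force on the tool from outside, world axes, zero at the start; "moment": the same for the moment, N m; "opening": opening from 0.0 (shut) to 1.0 (fully open).
Only numpy, scipy, OpenCV 4.12 (cv2) and the standard library are available. Lean on these libraries where they do the work, as an engineer would, in place of code of your own. Each camera call takes 0.05 s, during which the arm holds its last target. There are 200 camera calls.

## Working session

There is one attempt and no reset: what is moved stays moved. The work goes in short steps, Python scripts to look and compute and a tool call to move; the robot and the scene stay as the last step left them, time stands still between calls to the robot, and variables do not carry over. Pictures are saved under pics/ and viewed, about 8 in all and at most 12, crops included, and the job is handed in when it is done.

Besides the shell and the picture viewer there is one more tool, called by a JSON object that holds its "name" and its "arguments", one argument or row to a line. carry_out: Moves the arm, as the interface text tells. Its arguments: {"type":"object","properties":{"motion":{"type":"array"},"hand":{"type":"number"},"grip_force":{"type":"number"}},"required":["motion"]}

```bash
mkdir -p pics
cat > h.py <<'E'
import numpy as np,cv2
from scipy.spatial.transform import Rotation as R
from plant import monitor,snapshot,workorder,finder
def cloud(s,st=None):
    v,u=np.mgrid[:420,:560]; z=s["range_z"].astype(float)
    P=np.stack([(u-s["cx"])/s["fx"]*z,(v-s["cy"])/s["fy"]*z,z],-1)
    if "rvec" in s:
        M=cv2.Rodrigues(np.array(s["rvec"],float))[0]; W=(P-np.array(s["tvec"]).ravel())@M
    else:
        H=np.array(s["hand_eye"]); P=P@H[:3,:3].T+H[:3,3]
        W=P@R.from_quat(st["eef_rot"]).as_matrix().T+np.array(st["tool_pos"])
    W[z==0]=np.nan
    return W
def save(n,im): cv2.imwrite("pics/"+n,cv2.cvtColor(im,cv2.COLOR_RGB2BGR))
E
python3 - <<'E'
from h import *
st=monitor.get_state(); print(st)
ims=[]
for n in("scene","top"):
    s=snapshot(n); W=cloud(s); im=s["frame"].copy()
    for t in("shutter_dial_grip","drum_dial"):
        for m in finder.masks_of(s,t):
            px=m["pixels"]; print(n,t,round(m["p"],2),m["extent"],np.nanmedian(W[px],0).round(3),np.nanmax(W[px][:,2]))
    ims.append(im); np.save(n+"_W.npy",W); 
    save(n+"0.png",im)
E
```

```text
{'clock': 0.0, 'q': array([-1.19120733,  0.69000989, -0.19447971,  1.56636251,  0.15726844,
        0.9025191 , -0.21510681]), 'qd': array([ 3.13994359e-04, -3.83994747e-04, -3.88664018e-04,  6.33339761e-05,
        7.93230520e-04, -2.26016999e-03, -3.30861243e-04]), 'joint_torque': array([-7.44747431e-04, -5.27554071e+01, -1.26679089e+00, -1.53425592e+01,
       -5.25124662e-02,  6.49346039e-03,  1.86396787e-04]), 'tool_pos': array([0.21170712, 0.58748523, 0.30188797]), 'eef_rot': array([ 1.72017664e-01,  9.85093401e-01, -9.51324375e-04, -9.65154977e-05]), 'contact_force': array([-0.56532937,  0.10354165,  0.49147931]), 'moment': array([ 0.05139366, -0.0256444 ,  0.00822899]), 'opening': 0.9988679070650661}
scene shutter_dial_grip 0.76 [308.5, 330.0, 331.3, 353.9] [0.654 0.351 0.104] 0.11014629186528274
scene shutter_dial_grip 0.61 [246.5, 94.9, 261.4, 116.6] [ 0.239 -0.258  0.098] 0.11172503420553903
scene shutter_dial_grip 0.59 [213.2, 224.6, 236.8, 244.0] [0.603 0.003 0.1  ] 0.11174257342644235
scene drum_dial 0.97 [328.5, 245.3, 345.7, 270.9] [0.473 0.251 0.101] 0.11205196283638195
top shutter_dial_grip 0.89 [135.2, 102.4, 169.8, 123.5] [0.645 0.35  0.104] 0.11112798501960848
top shutter_dial_grip 0.62 [418.5, 277.5, 449.7, 299.1] [ 0.23  -0.259  0.106] 0.11301961219997755
top shutter_dial_grip 0.58 [295.7, 121.0, 315.3, 142.6] [ 0.591 -0.002  0.106] 0.11166271655922191
```

View pics/top0.png

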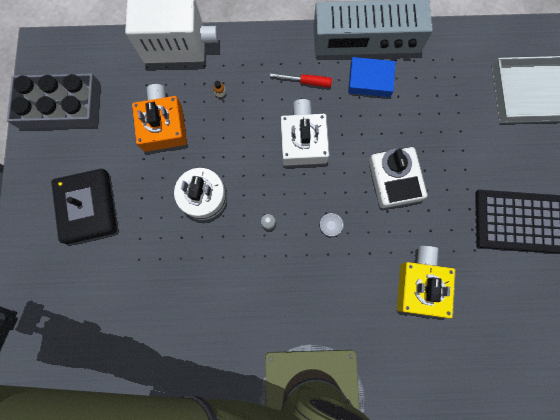

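View pics/scene0.png

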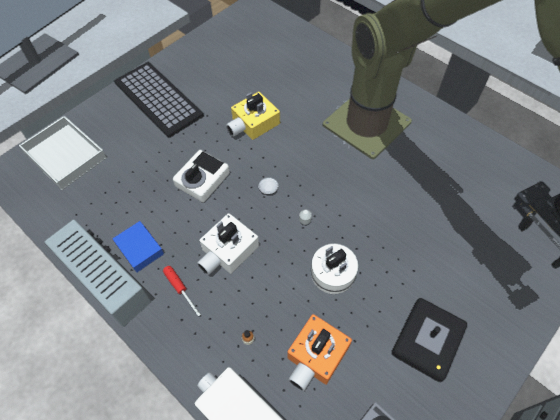

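Candidates in top: the white square box with a tube at (305,138) is the target, since it alone is white and square with a tube at (303,107). The others are orange (160,122), yellow (428,288), the drum (200,193) and the plain knob on its pad (400,175). Next I measure it and confirm with a crop.

Run:
```python
from h import *
im=cv2.imread("pics/top0.png")
cv2.imwrite("pics/crop.png",cv2.resize(im[90:175,265:350],None,fx=6,fy=6,interpolation=cv2.INTER_CUBIC))
for n in("top","scene"):
    W=np.load(n+"_W.npy"); p=W[(np.abs(W[...,0]-.59)<.11)&(np.abs(W[...,1])<.1)]
    b=p[np.abs(p[:,2]-.06)<.006][:,:2]; r=cv2.minAreaRect((b*1000).astype(np.float32)); print(n,"boxtop",len(b),r)
    t=p[p[:,2]>.1]; c,C=t[:,:2].mean(0),np.cov(t[:,:2].T); w,v=np.linalg.eigh(C); print("bar",len(t),c,t[:,2].max(),np.sqrt(w)*12**.5,v[:,1])
    tu=p[(p[:,2]<.05)&(p[:,2]>.02)&(p[:,0]>.63)]; print("tube",len(tu),tu[:,:2].mean(0) if len(tu) else 0)
```

```text
top boxtop 1630 ((617.841552734375, -1.483184814453125), (152.29629516601562, 110.06336975097656), 1.4675915241241455)
bar 252 [ 0.59602057 -0.00145943] 0.11166271655922191 [0.04529376 0.04632981] [-0.84963753  0.52736711]
tube 101 [0.67595874 0.00155956]
scene boxtop 1159 ((620.4227905273438, -2.5568275451660156), (150.36172485351562, 111.35539245605469), 1.151779294013977)
bar 198 [ 0.60108785 -0.00235836] 0.11174257342644235 [0.0457729  0.04717408] [-0.28749051  0.95778349]
tube 318 [0.6698751  0.01144483]
```

View pics/crop.png

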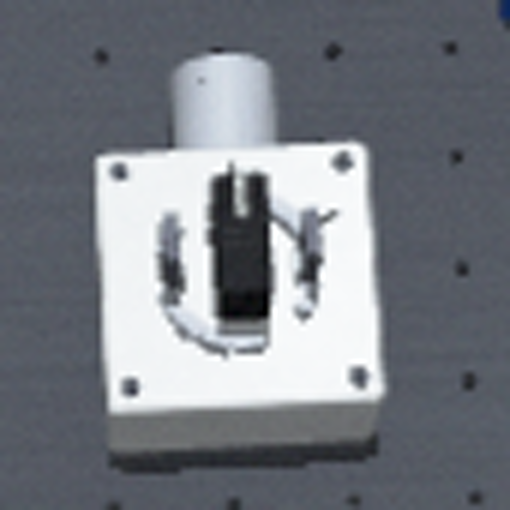

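The crop confirms a white box with its tube at (222,100), the white line's end facing the tube, and tabs at (172,270) and (308,265). Moving to hover over it.

{"name": "carry_out", "arguments": {
  "motion": [-4.02,-3.02,0,0,0,0,-4.02,-3.02,0,0,0,0,-4.02,-3.02,0,0,0,0,-4.02,-3.02,0,0,0,0,-4.02,-3.02,0,0,0,0,-4.02,-3.02,0,0,0,0,-4.02,-3.02,0,0,0,0,-4.02,-3.02,0,0,0,0],
  "hand": 8.8
}}

```text
clock: 1.3
tool_pos: [0.4334, 0.2504, 0.3029]
eef_rot: [0.172, 0.985, 0.0, 0.0]
contact_force: [0.6, 0.1, -0.7]
opening: 0.997
```

{"name": "carry_out", "arguments": {
  "motion": [-4.02,-3.02,0,0,0,0,-4.02,-3.02,0,0,0,0,-4.02,-3.02,0,0,0,0,-4.02,-3.02,0,0,0,0,-4.02,-3.02,0,0,0,0,-4.02,-3.02,0,0,0,0,0,0,0,0,0,-0.18,0,0,0,0,0,-0.18]
}}

```text
clock: 2.3
tool_pos: [0.5982, -0.0014, 0.3025]
eef_rot: [-0.009, 1.0, -0.0, -0.0]
contact_force: [-0.0, 0.1, 0.0]
opening: 0.994
```

{"name": "carry_out", "arguments": {
  "motion": [0,0,0,0,0,0,0,0,0,0,0,0]
}}

```text
clock: 2.55
tool_pos: [0.598, -0.0005, 0.3027]
eef_rot: [-0.006, 1.0, 0.0, -0.0]
contact_force: [0.3, 0.5, 0.3]
opening: 1.0
```

```bash
cat > w.py <<'E'
from h import *
import sys
st=monitor.get_state(); s=snapshot("wrist"); W=cloud(s,st); save(sys.argv[1],s["frame"]); np.save("w_W.npy",W)
print(st["clock"],st["tool_pos"],R.from_quat(st["eef_rot"]).as_matrix().round(4).tolist(),st["q"].round(2),st["contact_force"])
for m in finder.masks_of(s,"shutter_dial_grip"): print(m["p"],m["extent"],np.nanmedian(W[m["pixels"]],0))
p=W[(np.abs(W[...,0]-.6)<.12)&(np.abs(W[...,1])<.1)]
b=p[np.abs(p[:,2]-.06)<.003][:,:2]; print("boxtop",len(b),cv2.minAreaRect((b*1000).astype(np.float32)))
t=p[(p[:,2]>.1)]; print("above.1",cv2.minAreaRect((t[:,:2]*1000).astype(np.float32)),t[:,2].max())
t=p[(p[:,2]>.1035)&(p[:,2]<.113)]; print("bar",cv2.minAreaRect((t[:,:2]*1000).astype(np.float32)),len(t))
E
python3 w.py w1.png
```

```text
2.55 [ 5.97962850e-01 -4.52906885e-04  3.02686095e-01] [[-0.9999, -0.0113, -0.0001], [-0.0113, 0.9999, 0.0], [0.0001, 0.0, -1.0]] [ 0.14  0.67 -0.38  1.64  0.3   0.89  1.23] [0.30462317 0.45496826 0.31035375]
0.67 [247.6, 167.2, 313.0, 226.9] [ 0.59474147 -0.00256085  0.10472998]
boxtop 8235 ((597.7761840820312, -2.085308074951172), (109.04878234863281, 109.02608489990234), 1.421442985534668)
above.1 ((592.606689453125, -2.9134521484375), (58.873687744140625, 151.86671447753906), 0.7304661870002747) 0.340763546406677
bar ((597.673828125, -1.8596992492675781), (57.484352111816406, 48.99950408935547), 54.80674743652344) 1317
```

View pics/w1.png

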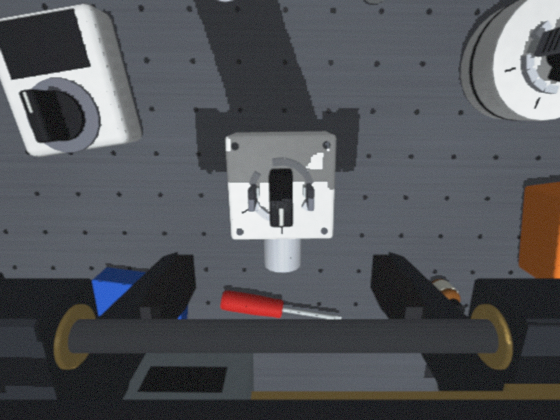

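Wrist view: the target box is at (282,185), and its top measures 109×109 mm at (0.598,-0.002), matching the 110 mm given. Its heading is 1.4°. Descending.

{"name": "carry_out", "arguments": {
  "motion": [0.02,-0.16,2.7,0,0,-0.0135,0,0,2.7,0,0,0,0,0,2.7,0,0,0,0,0,2.7,0,0,0,0,0,2.7,0,0,0,0,0,2.8,0,0,0,0,0,0,0,0,0,0,0,0,0,0,0]
}}

```text
clock: 3.65
tool_pos: [0.5984, -0.0018, 0.1406]
eef_rot: [-0.014, 1.0, 0.0, 0.001]
contact_force: [-0.1, -0.1, -0.7]
opening: 1.0
```

```bash
python3 w.py w2.png
```

```text
3.65 [ 0.59842634 -0.0017933   0.14063666] [[-0.9996, -0.0274, 0.0014], [-0.0274, 0.9996, 0.0001], [-0.0014, 0.0001, -1.0]] [ 0.08  0.89 -0.28  1.76  0.42  0.55  1.14] [-0.10292261 -0.09775984 -0.70566388]
0.83 [209.9, 221.5, 352.7, 320.2] [ 0.58951718 -0.00230736  0.1036008 ]
boxtop 21336 ((590.929931640625, -2.1241188049316406), (95.65535736083984, 108.74465942382812), 1.5035301446914673)
above.1 ((586.96240234375, -4.786598205566406), (48.066864013671875, 152.28964233398438), 2.221264123916626) 0.1785354565275462
bar ((589.640625, -1.6289215087890625), (33.47781753540039, 120.3808822631836), 1.6676642894744873) 5475
```

View pics/w2.png

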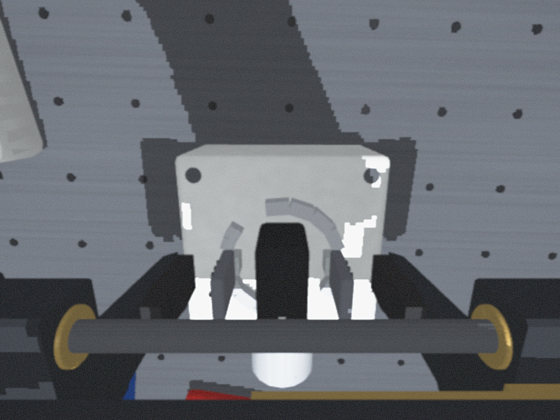

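The open jaws stand on either side of the tabs (222,285) and (342,285), centred on them. Lowering 1.5 mm and closing with 25 N.

{"name": "carry_out", "arguments": {
  "motion": [0,0,0.1,0,0,0,0,0,0,0,0,0,0,0,0,0,0,0,0,0,0,0,0,0,0,0,0,0,0,0,0,0,0,0,0,0],
  "hand": 2.5,
  "grip_force": 25
}}

```text
clock: 4.5
tool_pos: [0.598, -0.0023, 0.1392]
eef_rot: [-0.014, 1.0, -0.0, 0.0]
contact_force: [-1.0, -1.4, 4.5]
opening: 0.424
```

{"name": "carry_out", "arguments": {
  "motion": [0,0,0,0,0,0,0,0,0,0,0,0,0,0,0,0,0,0]
}}

```text
clock: 4.88
tool_pos: [0.5979, -0.0023, 0.1391]
eef_rot: [-0.014, 1.0, -0.0, 0.0]
contact_force: [-0.7, -0.9, 5.4]
opening: 0.424
```

Opening is 37.4 mm (38 expected), so both tabs are fully in and the side force is small. Turning.

{"name": "carry_out", "arguments": {
  "motion": [0,0,0,0,0,0.12,0,0,0,0,0,0.12,0,0,0,0,0,0.12,0,0,0,0,0,0.12,0,0,0,0,0,0.12,0,0,0,0,0,0.12,0,0,0,0,0,0.12,0,0,0,0,0,0.12]
}}

```text
clock: 5.88
tool_pos: [0.5981, -0.002, 0.1392]
eef_rot: [0.451, 0.893, 0.0, 0.0]
contact_force: [-0.7, -0.5, 4.0]
opening: 0.42
```

{"name": "carry_out", "arguments": {
  "motion": [0,0,0,0,0,0.06,0,0,0,0,0,0.06,0,0,0,0,0,0.03,0,0,0,0,0,0,0,0,0,0,0,0]
}}

```text
clock: 6.5
tool_pos: [0.5981, -0.0019, 0.1391]
eef_rot: [0.514, 0.858, 0.0, 0.0]
contact_force: [-0.5, -0.1, 5.4]
opening: 0.418
```

```bash
python3 -c "
from h import *
s=monitor.get_state();m=R.from_quat(s['eef_rot']).as_matrix();print(s['tool_pos'],np.arctan2(-m[0,1],m[1,1]),s['contact_force'],s['moment'],s['opening'],s['q'])"
```

```text
[ 0.59814747 -0.00191317  0.13912168] -1.0793425940616157 [-0.47881914 -0.06004124  5.35641333] [-0.08221663  0.13447124  0.59009158] 0.41841931717970887 [-0.07179921  0.88033026 -0.00383365  1.77275197  0.00682483  0.4876655
  0.41118605]
```

The yaw went through 1.107 rad and the z moment rose to 0.59 N m, well above friction, so the dial is on its stop. Releasing and rising.

{"name": "carry_out", "arguments": {
  "motion": [0,0,0,0,0,0,0,0,0,0,0,0,0,0,0,0,0,0,0,0,0,0,0,0,0,0,0,0,0,0,0,0,0,0,0,0],
  "hand": 8.8
}}

```text
clock: 7.25
tool_pos: [0.5977, -0.0021, 0.1385]
eef_rot: [0.515, 0.857, -0.0, -0.0]
contact_force: [0.3, 1.1, -0.2]
opening: 0.997
```

{"name": "carry_out", "arguments": {
  "motion": [0,0,-1,0,0,0,0,0,-2.5,0,0,0,0,0,-3,0,0,0,0,0,-3,0,0,0,0,0,-3,0,0,0,0,0,-3,0,0,0,0,0,0,0,0,0,0,0,0,0,0,0]
}}

```text
clock: 8.25
tool_pos: [0.5973, -0.0021, 0.2933]
eef_rot: [0.515, 0.857, -0.0, -0.0]
contact_force: [-1.2, -0.8, 0.0]
opening: 0.997
```

```bash
python3 w.py w3.png; python3 -c "
import cv2;i=cv2.imread('pics/w3.png');cv2.imwrite('pics/w3c.png',cv2.resize(i[100:280,180:390],None,fx=3,fy=3,interpolation=2))"
```

```text
8.25 [ 0.59731478 -0.00209816  0.29334037] [[-0.4693, 0.883, -0.0009], [0.883, 0.4693, 0.0001], [0.0005, -0.0008, -1.0]] [-0.07  0.66  0.    1.67 -0.    0.81  0.42] [-1.22319327 -0.77026933  0.00378873]
0.57 [247.4, 169.2, 318.8, 230.5] [0.59623063 0.00116592 0.10480245]
boxtop 8615 ((597.7611083984375, -1.700714111328125), (109.27436828613281, 108.88981628417969), 1.4977973699569702)
above.1 ((592.6051025390625, 0.9931793212890625), (151.7135467529297, 60.868282318115234), 27.978309631347656) 0.3313384477081032
bar ((596.844482421875, -1.8283195495605469), (48.858333587646484, 54.62459945678711), 80.15164947509766) 1424
```

View pics/w3c.png

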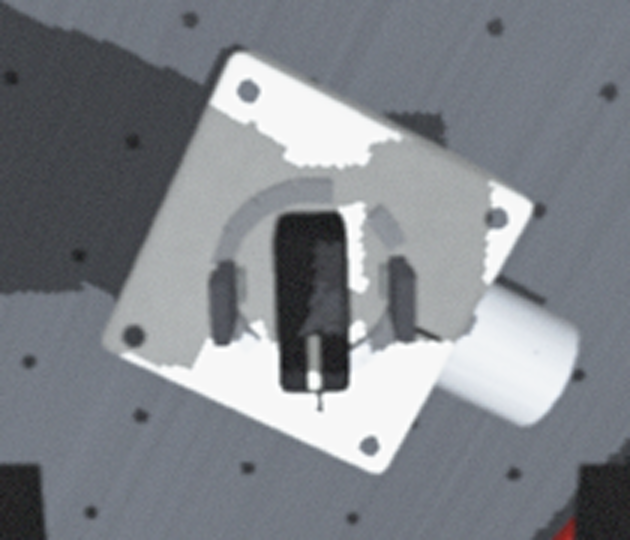

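The bar now stands about 60° clockwise of the tube, with its white line at the mark (320,400). Both tabs are back out at (222,300) and (400,298). The tool is clear, so I'm handing in.

```bash
python3 -c "
from plant import workorder
print(workorder.finish_job())"
```

```text
the job is handed in; nothing more can be done
None
```

The shutter is shut. I pinched both tabs of the dial on the white square box, turned it clockwise to its stop, let go, rose about 15 cm clear and handed the job in at about 8.3 s.

- **Pinch:** the jaws closed to 37.4 mm at a 25 N setting (38 mm expected), with side forces of about 1 N.
- **Turn:** the tool turned 1.107 rad against a stop at 1.08. The moment rose to 0.59 N m, well above the dial's friction, so it was on the stop.
- **After release:** the last wrist picture shows the bar about 60° clockwise of the tube. Both tabs are out again and the box has not moved.
- **Not confirmed:** I judged the final dial angle from the picture and the stop moment. My depth fit of the bar was unreliable because it also took in the tabs.
- **Left alone:** the tool never went near the drum dial, the plain knob or the orange and yellow look-alikes. I did not take a last picture of them.

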